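# Tip the cartridge cases out of the evidence caddy

## Task

Pick up the flap-fronted evidence caddy by its black grip rib, hold it low over the steel tray and tip it flap-first, just far enough (never past about 65 degrees) that the flap swings open and all three spent cartridge cases slide out gently into the tray. Then stand the caddy upright again on its cork mat, flap shut, and let go. Leave the other things on the bench and in the tray where they are, apart from small nudges.

Things in the scene. Friction and masses are not known exactly. Their poses are not given: they have to be found in the camera images.
- caddy_grip (a point): Middle of the black grip rib upright on the caddy's roof, centred, 86 mm above the caddy's underside; axes are the caddy's: z up when it stands, -x out of its flap end. Rib: 18 mm thick along x, 60 mm long along y, 44 mm tall (from 60 to 104 mm above the underside); pinch it from above with the fingers closing along the caddy's x.
- caddy_lip (a point): Middle of the mouth's lower front edge, over which the cases slide: on the caddy's underside, 50 mm to -x of the grip point and 86 mm below it; same axes. The caddy is a loose aluminium box 100 (x) x 80 (y) x 60 mm high, 0.4 kg, walls and flat floor 4 mm, no sill, clear roof, closed back (+x), steel flap over the whole front. It starts standing on the cork mat.
- flap (a joint): Angle of the caddy's front flap (rad): 0 shut, growing to 2.3 as its lower edge swings out to -x. A 56 mm tall plate hung freely from a hinge across the caddy's top front edge, without latch or spring: it hangs shut when the caddy stands and swings open by its weight when the caddy is tipped flap-first.
- case1: One of three alike spent cartridge cases: grey plastic tube with brass base, 65 mm long, 20 mm diameter, 15 g; origin at its centre, x along it. Starts lying in the caddy beside the others, lengthwise towards the flap. By friction, they begin to slide at 25 to 40 degrees of tip.
- case2: One of three alike spent cartridge cases: grey plastic tube with brass base, 65 mm long, 20 mm diameter, 15 g; origin at its centre, x along it. Starts lying in the caddy beside the others, lengthwise towards the flap. By friction, they begin to slide at 25 to 40 degrees of tip.
- case3: One of three alike spent cartridge cases: grey plastic tube with brass base, 65 mm long, 20 mm diameter, 15 g; origin at its centre, x along it. Starts lying in the caddy beside the others, lengthwise towards the flap. By friction, they begin to slide at 25 to 40 degrees of tip.
- tray_in (a point): Centre of the inner floor of the fixed steel tray, 4 mm above the bench; x along its 260 mm side, y along its 320 mm side (outer sizes). Walls 4 mm thick, rims 22 mm above the bench. A closed round tin (76 mm diameter, 26 mm high) stands in the tray's far corner, 55 to 75 mm along x and 85 to 105 mm along y from this point.
- mat: Cork mat fixed on the bench, 200 mm (x) by 180 mm (y), 4 mm thick; origin at the centre of its underside, on the bench, z up. Bystanders between mat and tray, towards and away from the robot, are up to 70 mm tall: carry the caddy with its underside over 90 mm up. A taller bottle stands more than 0.78 m ahead of the robot.
There are look-alikes about, which are no part of the job. There is more than one size of the part that bears caddy_grip; the job needs the smaller.

How it is judged:
On the way, in this order (a step that is already met when the one before it is completed fails the run):
1. the caddy is tipped flap-first over the tray and its flap swings open (horizontal distance between caddy_grip and tray_in below 0.22 m and height (world z) of caddy_grip above 0.1 m and angle between caddy_grip's own z axis and vertical above 0.25 rad and value of joint flap above 0.12 rad).
2. all three cases lie in the tray (x of case1 in the frame of tray_in between -0.13 and 0.13 m and y of case1 in the frame of tray_in between -0.16 and 0.16 m and z of case1 in the frame of tray_in between 0 and 0.05 m and x of case2 in the frame of tray_in between -0.13 and 0.13 m and y of case2 in the frame of tray_in between -0.16 and 0.16 m and z of case2 in the frame of tray_in between 0 and 0.05 m and x of case3 in the frame of tray_in between -0.13 and 0.13 m and y of case3 in the frame of tray_in between -0.16 and 0.16 m and z of case3 in the frame of tray_in between 0 and 0.05 m), for 0.2 s.
At the end, for the whole second after the job is handed in: All three cases lie in the tray (centres within its walls, under 50 mm above its floor); the caddy stands on the cork mat (tilt under 0.1 rad, centre within 65 mm of the mat's centre along each mat side, height within 8 mm of standing on it), flap shut (under 0.25 rad) (all of step 2 and x of caddy_grip in the frame of mat between -0.065 and 0.065 m and y of caddy_grip in the frame of mat between -0.065 and 0.065 m and z of caddy_grip in the frame of mat between 0.082 and 0.098 m and angle between caddy_grip's own z axis and vertical below 0.1 rad and value of joint flap below 0.25 rad); the robot touches nothing.
It fails at once if the caddy is tipped past 75 degrees (angle between caddy_grip's own z axis and vertical above 1.31 rad).
It fails at once if a case falls hard: faster than 1.5 m/s, as from a drop of over 110 mm (linear speed of any of case1, case2, case3 above 1.5 m/s).
It fails at once if another thing on the bench or in the tray is moved more than 40 mm (distance of any of round_tin, jar, wash_bottle, tent_a, tent_b, brush, phone from where it was at the start of the episode above 0.04 m).
It also fails if it takes over 61 s, if anything falls off the work surface, if the arm or the gripper's body presses on something with over 40 N, if the wrist force passes 120 N, or if a joint passes its speed limit or range.

## Robot

A 7-joint arm with a two-finger parallel gripper is mounted at the origin on the work surface. World frame = base frame: x ahead of the robot, y to its left, z up, the work surface at z = 0. Lengths are in m, angles in rad, forces in N, time in s.
With the tool pointing down it reaches from about 0.425 to 0.875 m from the base axis. Payload 4.7 kg.
Tool frame: the origin (TCP) lies on the centre line of the jaws, within the pads' length; the fingertips stand ctrl.tcp_to_tips ahead of it and the grasp point (between the pads) lies 2 mm behind it (ctrl.tcp_to_tips is the distance from the TCP to the fingertips, in m); z points along the fingers, y is the line along which they close (so a half turn about z gives the same grasp; the last joint's range is limited). The gripper opens to 87 mm and grips with 3 to 60 N. Pads are 19 mm wide; open, the fingers measure 117 mm over their backs; the gripper's body (75 mm by 190 mm) begins 51 mm behind the grasp point.
Start: joints at [-1.087, 0.321, -0.07, 1.45, 0.023, 1.371, -0.057], TCP at [0.294, 0.58, 0.24] pointing down, gripper open.
Joint ranges: [-2.86, 2.86], [-0.3, 2.09], [-1.38, 1.24], [0.06, 2.45], [-1.56, 4.7], [0.09, 2.05], [-2.69, 2.69]. Speed limits (rad/s): [2.57, 2.57, 3.14, 3.14, 3.14, 3.14, 3.14].

## Interface

Orientations are given as a rotation vector (axis times angle).
In Python, from bench import ctrl, optics, close_job gives the robot as it stands.
- The arm moves only by the shell command python3 -m inch 'ROWS' [OPENING] [FORCE]. ROWS is JSON, a list of rows, each a list of 2 entries, a list of its own where there are three numbers: the shift along the tool's x, y, z in mm, then the turn, a rotation vector about the tool's x, y, z in degrees. In form: [[[x, y, z], [ax, ay, az]], ...]. A call has exactly 10 rows; each row shifts and turns the commanded pose from where the row before left it, along the tool's axes as they then stand; what a row does not reach is not made up. A row lasts 1/10 s, in which the tool goes at most 50 mm and 8.59 degrees, less where a joint would pass 70% of its speed; a pose out of reach is approached as far as the arm can. A call is refused whole if a number of a shift passes 50 or a number of a turn 8.59, either way. A call with a gripper value outside its range is refused whole. OPENING is the closure, from 0 (fully open) to 1 (shut), set as the call begins (- or left out, the last holds). The fingers move at their own pace and stop on an object; FORCE is the grip in N (left out, the last holds). Time passes only in rows, so rows that do not move let the fingers close, or fill a call up. It gives the time, the measured TCP pose, the force and the opening at its end, in the units of the state.
- ctrl.get_state(): the state, without advancing time (a new reading comes with each control period).
- optics.get_image(name): name is "side" or "top" or "wrist"; returns a dict with "image" (400x640x3 uint8, red, green, blue), "fx", "fy", "cx", "cy" (pixels), "R" (3x3) and "t" (3): a world point X has camera coordinates R X + t; the wrist camera has in their place "hand_eye" (4x4, takes a point from camera to tool coordinates, whose origin is the TCP and whose axes are the flange's). Camera axes: x right, y down, z forward; pixel columns grow to the right and rows downward; lengths in m; the calibration is good to about 2 mm. A picture is of the moment at which its call begins: read the wrist's pose just before it. There is no depth.
- close_job(): hands the job in, once; it reports no verdict.
The state is a dict: "time": time; "joint_positions": joint angles; "qd": joint speeds; "joint_torque": joint torques, N m; "position": TCP position; "tool_rot": TCP orientation; "ft_force": force on the tool from outside, world axes, zero at the start; "torque": the same for the moment, N m; "grip_width": opening from 0.0 (shut) to 1.0 (fully open).
Only numpy, scipy, OpenCV 4.12 (cv2) and the standard library are available. Lean on these libraries where they do the work, as an engineer would, in place of code of your own. Each camera call takes 0.05 s, during which the arm holds its last target. There are 200 camera calls.

## Working session

There is one attempt and no reset: what is moved stays moved. The work goes in short steps, Python scripts to look and compute and a shell command to move; the robot and the scene stay as the last step left them, time stands still between calls to the robot, and variables do not carry over. Pictures are saved under pics/ and viewed, on a budget of 10 in all, crops included, one or two more only if the job needs it, and the job is handed in when it is done.

```bash
mkdir -p pics; ls; python3 - <<'E'
from bench import ctrl, optics
import cv2,numpy as np,pickle
s=ctrl.get_state();print({k:np.round(v,3) for k,v in s.items()},ctrl.tcp_to_tips)
d={}
for n in("side","top"):
    d[n]=optics.get_image(n);cv2.imwrite(f"pics/{n}0.png",d[n]["image"][:,:,::-1])
    print(n,{k:np.round(v,3) for k,v in d[n].items() if k!="image"})
pickle.dump(d,open("d0.pkl","wb"))
E
```

```text
pics
{'time': np.float64(0.0), 'joint_positions': array([-1.087,  0.322, -0.07 ,  1.452,  0.023,  1.371, -0.057]), 'qd': array([-0.001, -0.001, -0.   ,  0.   ,  0.   , -0.001, -0.001]), 'joint_torque': array([ 0.0000e+00, -4.9129e+01, -4.0400e-01, -3.1253e+01, -6.4000e-02,
        4.4000e-02,  0.0000e+00]), 'position': array([0.294, 0.579, 0.238]), 'tool_rot': array([-7.310e-01, -3.055e+00,  3.000e-03]), 'ft_force': array([ 0.019, -0.877,  0.711]), 'torque': array([-0.005, -0.067, -0.003]), 'grip_width': np.float64(0.997)} 0.017
side {'fx': np.float64(432.548), 'fy': np.float64(432.548), 'cx': np.float64(320.36), 'cy': np.float64(203.91), 'R': array([[ 0.859, -0.512, -0.011],
       [-0.366, -0.599, -0.712],
       [ 0.358,  0.616, -0.702]]), 't': array([-0.411,  0.212,  0.763])}
top {'fx': np.float64(463.555), 'fy': np.float64(463.555), 'cx': np.float64(323.356), 'cy': np.float64(194.183), 'R': array([[-0.019, -1.   , -0.002],
       [-0.999,  0.019, -0.05 ],
       [ 0.05 ,  0.001, -0.999]]), 't': array([-0.008,  0.443,  1.085])}
```

View pics/top0.png

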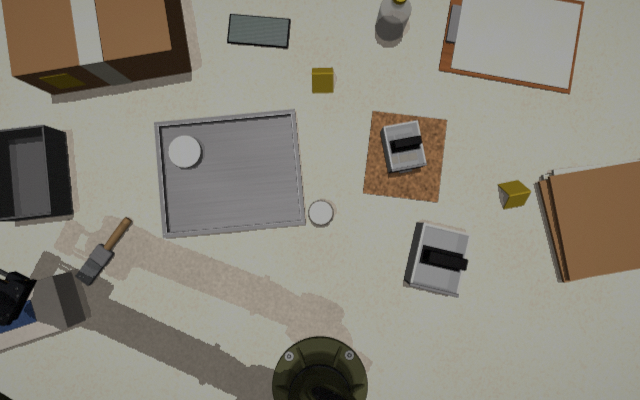

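View pics/side0.png

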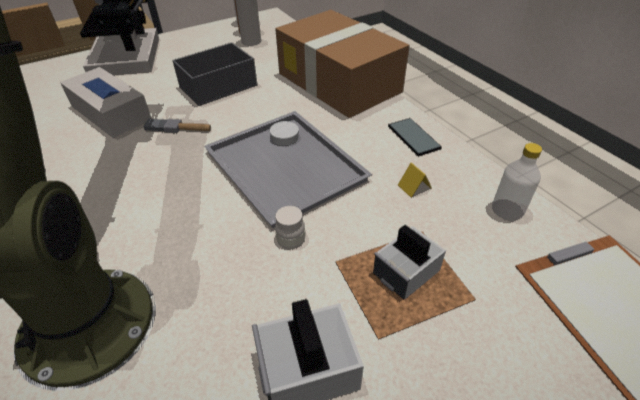

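```bash
cat > h.py <<'E'
import numpy as np,pickle,cv2
from scipy.spatial.transform import Rotation as Ro
def onz(c,u,v,z):
    d=c["R"].T@np.array([(u-c["cx"])/c["fx"],(v-c["cy"])/c["fy"],1]);o=-c["R"].T@c["t"]
    return o+d*(z-o[2])/d[2]
E
python3 - <<'E'
from h import *
d=pickle.load(open("d0.pkl","rb"));T=d["top"];S=d["side"]
a=cv2.resize(T["image"][105:205,355:455],(400,400),interpolation=cv2.INTER_CUBIC)
b=cv2.resize(S["image"][215:315,350:450],(400,400),interpolation=cv2.INTER_CUBIC)
cv2.imwrite("pics/crop.png",np.hstack([a,b])[:,:,::-1])
hsv=cv2.cvtColor(T["image"],cv2.COLOR_RGB2HSV)
# cork mat corners
m=((hsv[...,0]<18)&(hsv[...,1]>90)).astype(np.uint8);m[:105]=0;m[210:]=0;m[:,:355]=0;m[:,455:]=0
p=cv2.findNonZero(m);r=cv2.minAreaRect(p);bx=cv2.boxPoints(r);print("mat",r,[onz(T,*q,.004).round(3) for q in bx],onz(T,*r[0],.004).round(3))
g=cv2.cvtColor(T["image"],cv2.COLOR_RGB2GRAY)
k=(g<50).astype(np.uint8);k[:120]=0;k[170:]=0;k[:,:380]=0;k[:,430:]=0
r=cv2.minAreaRect(cv2.findNonZero(k));print("rib",r,onz(T,*r[0],.104).round(3),[onz(T,*q,.108).round(3) for q in cv2.boxPoints(r)])
for q in[(155,122),(295,111),(305,224),(165,237)]:print("tray rim",onz(T,*q,.022).round(3))
print("tin",onz(T,185,151,.03),"jar",onz(T,320,212,.06),"tent",onz(T,322,80,.03),"tentb",onz(T,514,193,.03))
for q in[(206,154),(293,113),(370,177),(272,221)]:print("tray rim side",onz(S,*q,.022).round(3))
E
```

```text
mat ((404.62384033203125, 156.13487243652344), (75.14092254638672, 82.56764221191406), 6.842772960662842) [array([ 0.445, -0.11 ,  0.004]), array([ 0.642, -0.138,  0.004]), array([ 0.616, -0.316,  0.004]), array([ 0.42 , -0.286,  0.004])] [ 0.53  -0.212  0.004]
rib ((401.41229248046875, 152.93106079101562), (33.01509475708008, 39.955116271972656), 88.36341857910156) [ 0.525 -0.188  0.104] [array([ 0.56 , -0.144,  0.108]), array([ 0.56 , -0.23 ,  0.108]), array([ 0.489, -0.23 ,  0.108]), array([ 0.488, -0.144,  0.108])]
tray rim [0.62  0.378 0.022]
tray rim [0.64  0.047 0.022]
tray rim [0.373 0.028 0.022]
tray rim [0.349 0.354 0.022]
tin [0.54888441 0.30460363 0.03      ] jar [ 0.40020808 -0.00829765  0.06      ] tent [ 0.71073713 -0.0184702   0.03      ] tentb [ 0.43613015 -0.45912581  0.03      ]
tray rim side [0.343 0.324 0.022]
tray rim side [0.613 0.373 0.022]
tray rim side [0.638 0.042 0.022]
tray rim side [0.382 0.035 0.022]
```

View pics/crop.png

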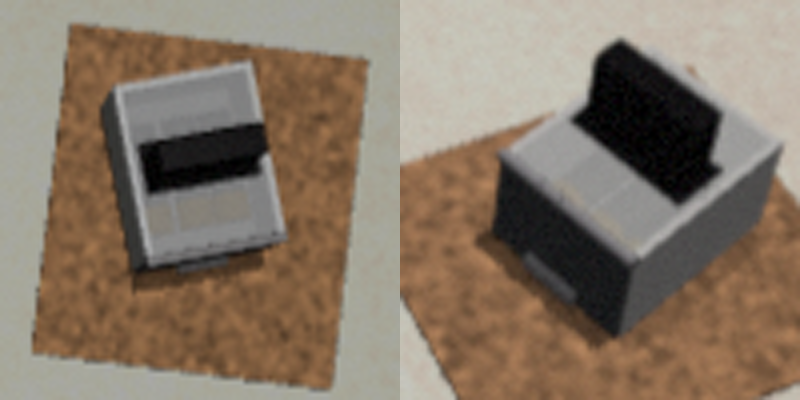

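Two caddies fit the look: the small one on the cork mat (top 404,146; roof about 45x36 px) and a larger one at (438,258). The job's is the small one: it stands on the mat and its roof matches 100x80 mm. The crop confirms this. Its flap (dark plate with a tab) faces the robot, and brass bases show through the roof.

```bash
python3 - <<'E'
from h import *
d=pickle.load(open("d0.pkl","rb"));T=d["top"];S=d["side"]
c=[onz(T,355+a/4,105+b/4,.064) for a,b in[(115,88),(250,63),(287,240),(143,268)]]
s=[onz(S,350+a/4,215+b/4,.064) for a,b in[(104,155),(236,258),(382,147)]]
for q in c+s:print(q.round(3))
print("cen",np.mean(c,0).round(3)," side diag cen",((s[0]+s[2])/2).round(3))
e=(c[0]-c[3])+(c[1]-c[2]);yaw=np.degrees(np.arctan2(e[1],e[0]));print("yaw",yaw)
e=(s[2]-s[1]);print("side yaw",np.degrees(np.arctan2(e[1],e[0])))
from bench import ctrl
st=ctrl.get_state();R=Ro.from_rotvec(st["tool_rot"]).as_matrix()
cen=np.mean(c,0);print("tool y yaw",np.degrees(np.arctan2(R[1,1],R[0,1])))
print("shift mm",R.T@(np.array([cen[0],cen[1],.26])-st["position"])*1000)
E
```

```text
[ 0.59  -0.156  0.064]
[ 0.603 -0.233  0.064]
[ 0.502 -0.251  0.064]
[ 0.487 -0.169  0.064]
[ 0.493 -0.175  0.064]
[ 0.508 -0.25   0.064]
[ 0.604 -0.237  0.064]
cen [ 0.545 -0.202  0.064]  side diag cen [ 0.548 -0.206  0.064]
yaw 8.678828686953148
side yaw 8.056678947952072
tool y yaw 63.085902690533445
shift mm [-577.84644434 -583.28405253  -20.35279717]
```

```bash
python3 -m inch '[[[-20,-20,-2],[0,0,0]],[[-34,-34,-2],[0,0,0]],[[-34,-34,-2],[0,0,0]],[[-34,-34,-2],[0,0,0]],[[-34,-34,-2],[0,0,0]],[[-34,-34,-2],[0,0,0]],[[-34,-34,-2],[0,0,0]],[[-34,-34,-2],[0,0,0]],[[-34,-34,-2],[0,0,0]],[[-34,-34,-2],[0,0,0]]]' 0 && python3 -m inch '[[[-34,-34,0],[0,0,0]],[[-34,-34,0],[0,0,0]],[[-34,-34,0],[0,0,0]],[[-34,-34,0],[0,0,0]],[[-34,-34,0],[0,0,0]],[[-34,-34,0],[0,0,0]],[[-34,-35,0],[0,0,0]],[[-14,-19,0],[0,0,0]],[[0,0,0],[0,0,7.8]],[[0,0,0],[0,0,7.8]]]' && python3 -m inch '[[[0,0,0],[0,0,7.8]],[[0,0,0],[0,0,7.8]],[[0,0,0],[0,0,7.8]],[[0,0,0],[0,0,7.8]],[[0,0,0],[0,0,7.8]],[[0,0,0],[0,0,0]],[[0,0,0],[0,0,0]],[[0,0,0],[0,0,0]],[[0,0,0],[0,0,0]],[[0,0,0],[0,0,0]]]'
python3 - <<'E'
from h import *
from bench import ctrl,optics
st=ctrl.get_state();w=optics.get_image("wrist");cv2.imwrite("pics/w1.png",w["image"][:,:,::-1])
pickle.dump((st,w),open("w1.pkl","wb"));print(st["position"],st["tool_rot"],st["joint_positions"],w["fx"],w["cx"],w["cy"]);print(w["hand_eye"].round(3))
E
```

```text
time: 1.1
position: [0.4374, 0.1393, 0.2595]
tool_rot: [-0.731, -3.055, -0.0]
ft_force: [1.2, -0.3, 0.6]
grip_width: 1.003
time: 2.1
position: [0.5448, -0.2042, 0.2589]
tool_rot: [-1.151, -2.922, 0.001]
ft_force: [0.2, -0.3, 0.8]
grip_width: 1.001
time: 3.1
position: [0.5453, -0.2028, 0.2596]
tool_rot: [2.05, 2.38, 0.0]
ft_force: [-0.1, -0.2, 1.2]
grip_width: 1.002
[ 0.54526598 -0.20284949  0.25956408] [2.05018211e+00 2.38040392e+00 2.25335477e-04] [-0.36937565  0.20106755  0.78645804  1.62220181 -0.14466955  1.37833496
  0.58354882] 358.1198867951002 323.4406138993278 193.25196303954988
[[-0.    -0.958 -0.287  0.078]
 [ 1.    -0.    -0.     0.001]
 [ 0.    -0.287  0.958 -0.145]
 [ 0.     0.     0.     1.   ]]
```

View pics/w1.png

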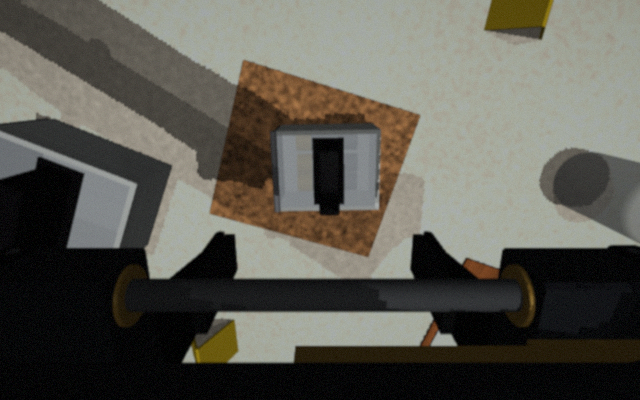

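```bash
python3 - <<'E'
from h import *
st,w=pickle.load(open("w1.pkl","rb"))
R=Ro.from_rotvec(st["tool_rot"]).as_matrix();H=w["hand_eye"]
Rc=R@H[:3,:3];o=R@H[:3,3]+st["position"]
c=dict(w);c["R"]=Rc.T;c["t"]=-Rc.T@o
P=[onz(c,*q,.064) for q in[(273,128),(379,126),(380,211),(275,213)]]
for p in P:print((R.T@(p-st["position"])*1000).round(1))
g=w["image"].max(2);k=(g<45).astype(np.uint8);k[:132]=0;k[216:]=0;k[:,:305]=0;k[:,350:]=0
ys,xs=np.nonzero(k);
for z,row in((.108,200),(.108,170),(.108,145)):
    x=xs[ys==row];print(row,x.min(),x.max(),[(R.T@(onz(c,q,row,z)-st["position"])*1000).round(1)[:2] for q in(x.min(),x.max()+1)])
cen=np.mean(P,0);print("cen world",cen.round(4))
E
```

```text
[ 40.4 -46.5 195.6]
[ 42.2  53.3 195.6]
[-42.6  58.  195.6]
[-44.7 -48.  195.6]
200 315 342 [array([-16.8,  -6.4]), array([-16.8,  18. ])]
170 314 342 [array([10., -7.]), array([10. , 17.6])]
145 313 342 [array([31.3, -7.7]), array([31.3, 17.3])]
cen world [ 0.5496 -0.2034  0.064 ]
```

```bash
python3 -m inch '[[[0,4.5,20],[0,0,0]],[[0,0,25],[0,0,0]],[[0,0,25],[0,0,0]],[[0,0,25],[0,0,0]],[[0,0,25],[0,0,0]],[[0,0,20],[0,0,0]],[[0,0,14],[0,0,0]],[[0,0,10],[0,0,0]],[[0,0,6],[0,0,0]],[[0,0,2],[0,0,0]]]' 0 && python3 -m inch '[[[0,0,0],[0,0,0]],[[0,0,0],[0,0,0]],[[0,0,0],[0,0,0]],[[0,0,0],[0,0,0]],[[0,0,0],[0,0,0]],[[0,0,0],[0,0,0]],[[0,0,0],[0,0,0]],[[0,0,0],[0,0,0]],[[0,0,0],[0,0,0]],[[0,0,0],[0,0,0]]]' 1 45
```

```text
time: 4.15
position: [0.5499, -0.2022, 0.0874]
tool_rot: [2.051, 2.38, 0.0]
ft_force: [-0.1, -0.1, 0.5]
grip_width: 1.003
time: 5.15
position: [0.5498, -0.2021, 0.0875]
tool_rot: [2.051, 2.38, 0.0]
ft_force: [0.2, 0.1, -0.3]
grip_width: 0.198
```

```bash
python3 -m inch '[[[0,0,-3],[0,0,0]],[[0,0,-7],[0,0,0]],[[0,0,-13],[0,0,0]],[[0,0,-17],[0,0,0]],[[0,0,-19],[0,0,0]],[[0,0,-19],[0,0,0]],[[0,0,-17],[0,0,0]],[[0,0,-12],[0,0,0]],[[0,0,-6],[0,0,0]],[[0,0,-2],[0,0,0]]]' && python3 -m inch '[[[3,0,0],[0,0,0]],[[7,1,0],[0,0,0]],[[12,1,0],[0,0,0]],[[16,2,0],[0,0,0]],[[20,2,0],[0,0,0]],[[22,2,0],[0,0,0]],[[24,2,0],[0,0,0]],[[25,2,0],[0,0,0]],[[26,2,0],[0,0,0]],[[26,3,0],[0,0,0]]]' && python3 -m inch '[[[26,3,0],[0,0,0]],[[26,2,0],[0,0,0]],[[25,2,0],[0,0,0]],[[24,2,0],[0,0,0]],[[22,2,0],[0,0,0]],[[19,2,0],[0,0,0]],[[16,2,0],[0,0,0]],[[12,1,0],[0,0,0]],[[7,1,0],[0,0,0]],[[3,0,0],[0,0,0]]]'
python3 - <<'E'
from h import *
from bench import ctrl,optics
print(ctrl.get_state()["joint_positions"].round(2))
s=optics.get_image("side");t=optics.get_image("top");a=[cv2.resize(i["image"],(480,300)) for i in (s,t)]
cv2.imwrite("pics/c2.png",np.vstack(a)[:,:,::-1])
E
```

```text
time: 6.15
position: [0.5499, -0.2022, 0.2032]
tool_rot: [2.051, 2.379, 0.001]
ft_force: [-0.2, 0.3, -4.7]
grip_width: 0.204
time: 7.15
position: [0.5391, -0.0184, 0.2022]
tool_rot: [-2.049, -2.38, 0.0]
ft_force: [0.2, 0.1, -4.2]
grip_width: 0.202
time: 8.15
position: [0.53, 0.1605, 0.2024]
tool_rot: [2.05, 2.38, -0.0]
ft_force: [0.3, 0.9, -5.2]
grip_width: 0.203
[-0.83  0.14  0.53  1.76 -0.08  1.26 -0.13]
```

View pics/c2.png

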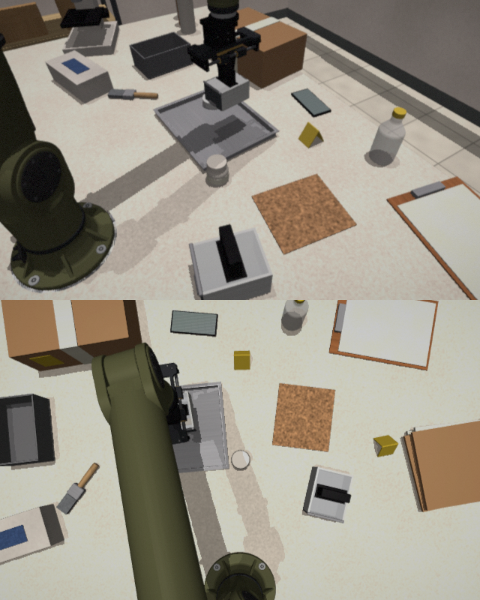

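```bash
python3 -m inch '[[[0,0,4],[0,0,0]],[[0,0,8],[0,0,0]],[[0,0,12],[0,0,0]],[[0,0,12],[0,0,0]],[[0,0,8],[0,0,0]],[[0,0,6],[0,0,0]],[[0,0,0],[-0.7,0,0]],[[0,0,0],[-1.4,0,0]],[[0,0,0],[-2,0,0]],[[0,0,0],[-2,0,0]]]' && python3 -m inch '[[[0,0,0],[-2,0,0]],[[0,0,0],[-2,0,0]],[[0,0,0],[-2,0,0]],[[0,0,0],[-2,0,0]],[[0,0,0],[-2,0,0]],[[0,0,0],[-2,0,0]],[[0,0,0],[-2,0,0]],[[0,0,0],[-1.5,0,0]],[[0,0,0],[-1,0,0]],[[0,0,0],[-0.5,0,0]]]' 
python3 -c "
from bench import ctrl
from h import *
s=ctrl.get_state();print(np.degrees(np.arccos(-Ro.from_rotvec(s['tool_rot']).as_matrix()[2,2])),s['joint_positions'].round(2))"
```

```text
time: 9.25
position: [0.5304, 0.16, 0.1533]
tool_rot: [2.003, 2.324, 0.128]
ft_force: [-0.1, -0.1, -4.2]
grip_width: 0.204
time: 10.25
position: [0.5298, 0.1599, 0.1527]
tool_rot: [1.858, 2.155, 0.442]
ft_force: [-0.3, -0.4, -4.0]
grip_width: 0.197
23.143442366083068 [-0.89 -0.11  0.46  2.15  0.24  0.71 -0.42]
```

```bash
R='[[[0,0,0],[-0.7,0,0]],[[0,0,0],[-0.7,0,0]]]'; for i in 1 2; do python3 -m inch '[[[0,0,0],[-0.7,0,0]],[[0,0,0],[-0.7,0,0]],[[0,0,0],[-0.7,0,0]],[[0,0,0],[-0.7,0,0]],[[0,0,0],[-0.7,0,0]],[[0,0,0],[-0.7,0,0]],[[0,0,0],[-0.7,0,0]],[[0,0,0],[-0.7,0,0]],[[0,0,0],[-0.7,0,0]],[[0,0,0],[-0.7,0,0]]]' ; done
python3 - <<'E'
from bench import ctrl,optics
from h import *
s=ctrl.get_state();print(np.degrees(np.arccos(-Ro.from_rotvec(s['tool_rot']).as_matrix()[2,2])),s['joint_positions'].round(2))
i=optics.get_image("side");cv2.imwrite("pics/s3.png",cv2.resize(i["image"][70:270,180:420],(720,600))[:,:,::-1])
E
```

```text
time: 11.25
position: [0.5301, 0.1599, 0.1526]
tool_rot: [1.791, 2.078, 0.56]
ft_force: [0.9, 0.3, -4.1]
grip_width: 0.204
time: 12.25
position: [0.5301, 0.1599, 0.1526]
tool_rot: [1.722, 1.998, 0.672]
ft_force: [-0.2, -0.3, -3.8]
grip_width: 0.202
37.16391039126933 [-0.79 -0.22  0.3   2.34  0.62  0.45 -0.8 ]
```

View pics/s3.png

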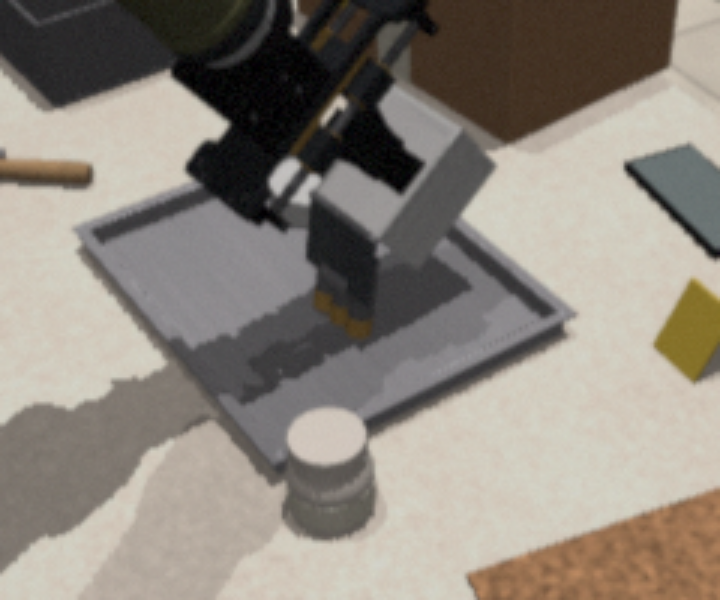

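The caddy is tipped 37° and its flap is open. Three brass bases protrude below the flap at about (345,312). I'll tip a little more while shifting outward for joint margin.

```bash
python3 -m inch '[[[0,1,1],[-0.5,0,0]],[[0,1,1],[-0.5,0,0]],[[0,1,0.5],[-0.5,0,0]],[[0,1,0.5],[-0.5,0,0]],[[0,1,0.5],[-0.5,0,0]],[[0,1,0.5],[-0.5,0,0]],[[0,1,0.5],[-0.5,0,0]],[[0,1,0.5],[-0.5,0,0]],[[0,0,0],[0,0,0]],[[0,0,0],[0,0,0]]]'
python3 - <<'E'
from bench import ctrl,optics
from h import *
s=ctrl.get_state();print(np.degrees(np.arccos(-Ro.from_rotvec(s['tool_rot']).as_matrix()[2,2])),s['joint_positions'].round(2))
i=optics.get_image("side");cv2.imwrite("pics/s4.png",cv2.resize(i["image"][100:220,200:380],(720,480))[:,:,::-1])
E
```

```text
time: 13.3
position: [0.5394, 0.1612, 0.1536]
tool_rot: [1.683, 1.952, 0.732]
ft_force: [0.1, -0.0, -2.8]
grip_width: 0.204
41.10082321969063 [-0.72 -0.21  0.24  2.37  0.77  0.38 -0.96]
```

View pics/s4.png

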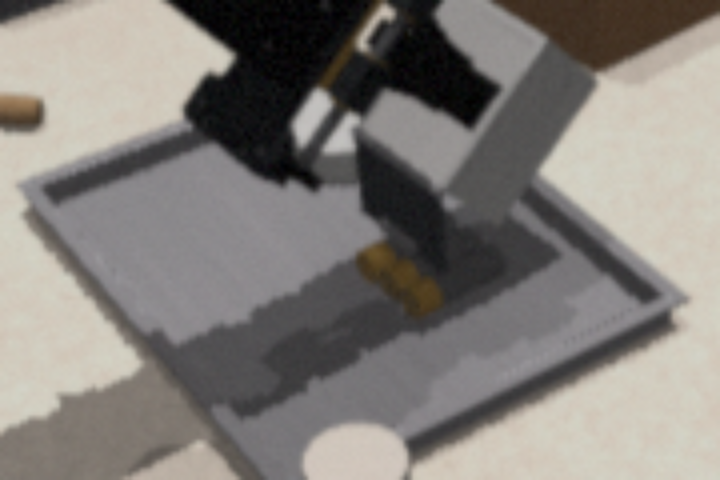

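```bash
python3 -m inch '[[[0,2,-2],[0,0,0]],[[0,4,-4],[0,0,0]],[[0,4,-4],[0,0,0]],[[0,4,-4],[0,0,0]],[[0,4,-4],[0,0,0]],[[0,4,-4],[0,0,0]],[[0,4,-4],[0,0,0]],[[0,4,-4],[0,0,0]],[[0,4,-4],[0,0,0]],[[0,2,-2],[0,0,0]]]'
python3 - <<'E'
from bench import ctrl,optics
from h import *
s=ctrl.get_state();print(np.degrees(np.arccos(-Ro.from_rotvec(s['tool_rot']).as_matrix()[2,2])),s['joint_positions'].round(2))
i=optics.get_image("side");cv2.imwrite("pics/s5.png",cv2.resize(i["image"][80:230,200:380],(720,600))[:,:,::-1])
E
```

```text
time: 14.35
position: [0.5431, 0.162, 0.2054]
tool_rot: [1.682, 1.952, 0.733]
ft_force: [0.3, 0.0, -3.1]
grip_width: 0.204
41.15446664724922 [-0.75 -0.28  0.25  2.31  0.63  0.5  -0.8 ]
```

View pics/s5.png

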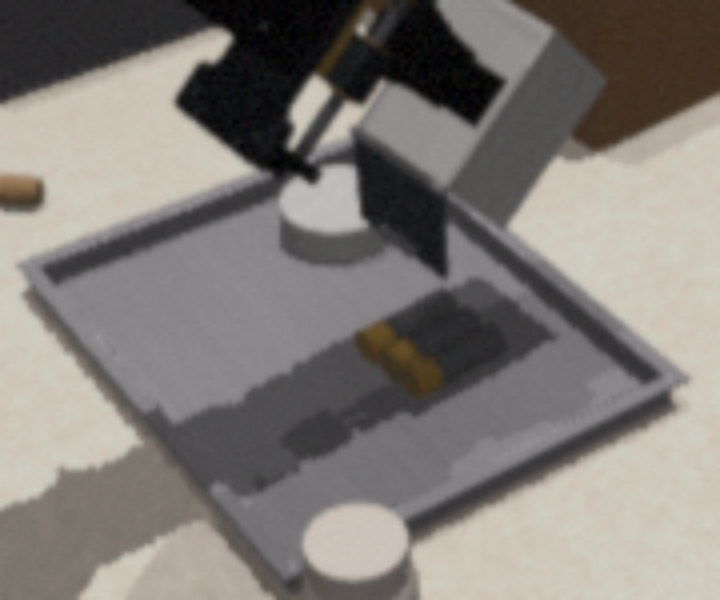

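All three cases lie flat in the tray, with brass bases at about (375,340), (400,355) and (425,378). The caddy is clear of them. I'll bring it upright and return it.

```bash
python3 -m inch '[[[0,0,0],[2,0,0]],[[0,0,0],[4,0,0]],[[0,0,0],[5,0,0]],[[0,0,0],[5,0,0]],[[0,0,0],[5,0,0]],[[0,0,0],[5,0,0]],[[0,0,0],[5,0,0]],[[0,0,0],[5,0,0]],[[0,0,0],[3.2,0,0]],[[0,0,0],[2,0,0]]]' && python3 -m inch '[[[-3,0,0],[0,0,0]],[[-7,-1,0],[0,0,0]],[[-12,-2,0],[0,0,0]],[[-16,-3,0],[0,0,0]],[[-20,-3,0],[0,0,0]],[[-22,-3,0],[0,0,0]],[[-24,-4,0],[0,0,0]],[[-25,-4,0],[0,0,0]],[[-26,-4,0],[0,0,0]],[[-26,-4,0],[0,0,0]]]' && python3 -m inch '[[[-26,-4,0],[0,0,0]],[[-26,-4,0],[0,0,0]],[[-25,-4,0],[0,0,0]],[[-24,-4,0],[0,0,0]],[[-22,-4,0],[0,0,0]],[[-19,-4,0],[0,0,0]],[[-16,-3,0],[0,0,0]],[[-12,-2,0],[0,0,0]],[[-7,-1,0],[0,0,0]],[[-4,0,0],[0,0,0]]]'
python3 -c "
from bench import ctrl
from h import *
s=ctrl.get_state();print(s['position'],Ro.from_rotvec(s['tool_rot']).as_matrix()[:,2].round(4),s['joint_positions'].round(2))"
```

```text
time: 15.4
position: [0.5441, 0.1621, 0.2043]
tool_rot: [-2.05, -2.38, 0.004]
ft_force: [-0.6, -0.4, -4.3]
grip_width: 0.203
time: 16.4
position: [0.5411, -0.0241, 0.2049]
tool_rot: [-2.052, -2.378, 0.0]
ft_force: [0.4, -0.9, -2.7]
grip_width: 0.206
time: 17.4
position: [0.5384, -0.2056, 0.2047]
tool_rot: [-2.052, -2.378, 0.001]
ft_force: [0.1, 0.6, -4.2]
grip_width: 0.206
[ 0.53841925 -0.20560154  0.20471768] [-1.3e-03  1.0e-04 -1.0e+00] [-0.38  0.23  0.81  1.71 -0.17  1.27  0.61]
```

```bash
python3 -m inch '[[[0,0,5],[0,0,0]],[[0,0,12],[0,0,0]],[[0,0,18],[0,0,0]],[[0,0,20],[0,0,0]],[[0,0,18],[0,0,0]],[[0,0,15],[0,0,0]],[[0,0,12],[0,0,0]],[[0,0,7],[0,0,0]],[[0,0,4],[0,0,0]],[[0,0,1],[0,0,0]]]' && python3 -m inch '[[[0,0,1],[0,0,0]],[[0,0,1],[0,0,0]],[[0,0,1],[0,0,0]],[[0,0,0.5],[0,0,0]],[[0,0,0.5],[0,0,0]],[[0,0,0.5],[0,0,0]],[[0,0,0],[0,0,0]],[[0,0,0],[0,0,0]],[[0,0,0],[0,0,0]],[[0,0,0],[0,0,0]]]'
```

```text
time: 18.4
position: [0.5387, -0.2048, 0.0924]
tool_rot: [-2.05, -2.379, 0.002]
ft_force: [0.3, 0.6, -3.9]
grip_width: 0.202
time: 19.4
position: [0.5387, -0.2048, 0.0881]
tool_rot: [-2.05, -2.379, 0.002]
ft_force: [0.5, 0.3, -3.9]
grip_width: 0.206
```

```bash
python3 -m inch '[[[0,0,0.3],[0,0,0]],[[0,0,0.3],[0,0,0]],[[0,0,0.3],[0,0,0]],[[0,0,0.3],[0,0,0]],[[0,0,0],[0,0,0]],[[0,0,0],[0,0,0]],[[0,0,0],[0,0,0]],[[0,0,0],[0,0,0]],[[0,0,0],[0,0,0]],[[0,0,0],[0,0,0]]]'
```

```text
time: 20.4
position: [0.5386, -0.2048, 0.0875]
tool_rot: [-2.05, -2.378, 0.001]
ft_force: [-4.3, 2.3, 5.5]
grip_width: 0.198
```

Contact with the mat (+5.5 N). Releasing and withdrawing straight up.

```bash
python3 -m inch '[[[0,0,0],[0,0,0]],[[0,0,0],[0,0,0]],[[0,0,0],[0,0,0]],[[0,0,0],[0,0,0]],[[0,0,0],[0,0,0]],[[0,0,0],[0,0,0]],[[0,0,0],[0,0,0]],[[0,0,0],[0,0,0]],[[0,0,0],[0,0,0]],[[0,0,0],[0,0,0]]]' 0 && python3 -m inch '[[[0,0,-3],[0,0,0]],[[0,0,-8],[0,0,0]],[[0,0,-15],[0,0,0]],[[0,0,-20],[0,0,0]],[[0,0,-25],[0,0,0]],[[0,0,-25],[0,0,0]],[[0,0,-25],[0,0,0]],[[0,0,-20],[0,0,0]],[[0,0,-10],[0,0,0]],[[0,0,-4],[0,0,0]]]'
python3 - <<'E'
from h import *
from bench import ctrl,optics
s=optics.get_image("side");w=optics.get_image("wrist")
cv2.imwrite("pics/f.png",np.vstack([cv2.resize(s["image"][90:340,200:500],(480,400)),cv2.resize(w["image"],(480,200))[:150]])[:,:,::-1])
E
```

```text
time: 21.4
position: [0.5387, -0.2048, 0.0869]
tool_rot: [-2.05, -2.379, 0.002]
ft_force: [-0.1, 0.2, 0.1]
grip_width: 0.974
time: 22.4
position: [0.5394, -0.2051, 0.2437]
tool_rot: [2.05, 2.379, 0.001]
ft_force: [-0.2, 0.2, 0.6]
grip_width: 0.996
```

View pics/f.png

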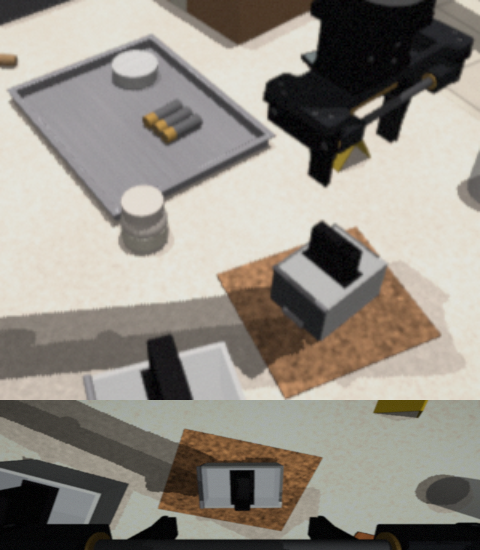

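```bash
python3 -c "
from bench import close_job
print(close_job())"
```

```text
the job is handed in; nothing more can be done
None
```

I tipped the small caddy flap-first over the tray to about 41°, and all three cases slid out. I then stood it back on its cork mat, let go and handed the job in at about 22.5 s of robot time.

**Last checks:** the final pictures show:
- The three cases lie flat side by side in the tray.
- The caddy stands upright with its flap shut, about 1 cm from the mat's centre.
- The tin, the jar and the marker tent in view look unmoved.
- The open gripper is held well above the caddy, with wrist force under 1 N.

No check failed or disagreed. I did not measure the cases' speed as they fell, but I estimated at most about 1.2 m/s from the drop height. `close_job` gave no verdict.

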